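Sort out the mixed-up repair jobs

TASK

The four jobs on the repair bench are lying in each other's places. Put the smartphone on the round charging pad, the travel adapter on the steel plate of the load tester, the keypad phone on the repair mat and the speaker on the wooden pick-up board, each in the middle of its place and lying flat or standing the way it was, parking things on the empty grey foam sheet as you need. Leave the cleaner bottle standing where it is.

Things in the scene. Friction and masses are not known exactly. Their poses are not given: they have to be found in the camera images.
- smartphone: Smartphone in a black rugged case, lying face up: slab 134 mm long (its x), 60 mm wide (its y), 13 mm thick, glass screen nearly filling the top, about 0.2 kg. Origin: centre of its underside; z up. Belongs on the round charging pad.
- adapter: White travel adapter (plug-in charger) lying flat: body 44 x 44 mm, 26 mm high, two round brass prongs 18 mm long sticking out level at its +x side, about 0.08 kg. Origin: centre of the underside of the 44 mm body, prongs not counted; z up. Grip it across y. Belongs on the steel plate of the load tester.
- keypad_phone: Grey bar phone lying face up, with a small screen and twelve white keys standing 1 mm proud: 112 mm long (its x), 46 mm wide (its y), 15 mm thick, about 0.1 kg. Origin: centre of its underside; z up. Belongs on the repair mat.
- speaker: Portable speaker standing upright: grey cylinder with black grille bands, 56 mm diameter (57 mm over the bands), 70 mm high, about 0.25 kg. Origin: centre of its underside; z up. Belongs on the wooden board.
- charge_pad: Wireless charging pad: round white puck with a grey ring on top, 110 mm diameter, flat top 18 mm above the bench. Fixed to the bench. Origin: on the bench surface (z = 0), straight under the middle of the place; z up.
- tester: Charger load tester: flat black box 100 mm (its x) by 130 mm (its y), flat top 18 mm above the bench; flush in it a square steel plate 84 x 84 mm (the place) and, at the +y end, a display and a small button (only seen, no obstacle). Fixed. Origin: at z = 0 under the middle of the steel plate; the box reaches 50 mm to -y and 80 mm to +y of it; z up.
- repair_mat: Repair mat: rectangular blue mat 94 mm (its x) by 130 mm (its y), flat, 6 mm thick, with a row of small white screw pockets (only seen) along both short ends. Fixed to the bench. Origin: on the bench surface (z = 0), straight under the middle of the place; z up.
- board: Pick-up board: plain light wooden board 94 mm (its x) by 130 mm (its y), 6 mm thick, a small brass screw head in each corner. Fixed to the bench. Origin: on the bench surface (z = 0), straight under the middle of the place; z up.
- spare_sheet: Bare square sheet of grey foam, firm, 110 x 110 mm, 4 mm thick, empty at the start: the free spot for parking one thing. Fixed to the bench. Origin: on the bench surface (z = 0), straight under the middle of the place; z up.
- cleaner_bottle: Whitish cleaner bottle with a paper label and black cap, 48 mm diameter, 110 mm tall, standing loose at the left edge of the work. Not to be moved. Origin: centre of its underside; z up.

How it is judged:
By the outcome, as a careful person would: the job done as asked, in the order asked, and still so for the second after the job is handed in, with the robot touching nothing.
It also fails if it takes over 128 s, if anything falls off the work surface, if the arm or the gripper's body presses on something with over 40 N, if the wrist force passes 120 N, or if a joint passes its speed limit or range.

ROBOT

A 6-joint arm with a two-finger parallel gripper is mounted at the origin on the work surface. World frame = base frame: x ahead of the robot, y to its left, z up, the work surface at z = 0. Lengths are in m, angles in rad, forces in N, time in s.
With the tool pointing down it reaches from about 0.375 to 0.9 m from the base axis. Payload 3.1 kg.
Tool frame: the origin (TCP) lies at the centre of the arm's flange, where the gripper is bolted on; the fingertips stand 173 mm ahead of it and the grasp point (between the pads) lies 155 mm ahead of it; z points along the fingers, x is the direction in which the jaws open and shut, and the axes are right-handed (so a half turn about z gives the same grasp; the last joint's range is limited). The gripper opens to 85 mm and grips with 20 to 120 N. Pads are 22 mm wide; open, the fingers measure 114 mm over their backs; the gripper's body (76 mm by 85 mm) begins 54 mm behind the grasp point. The pads swing forward as they close: fully open they stand 13 mm farther back than shut.
Start: joints at [-1.377, 0.527, 1.433, -0, 1.181, -0.178], TCP at [0.227, -0.582, 0.405] pointing down, gripper open.
Joint ranges: [-3.08, 3.08], [-0.75, 2.2], [0.22, 2.44], [-1.43, 4.57], [0, 2.65], [-2.85, 2.85]. Speed limits (rad/s): [2.79, 2.79, 3.14, 3.14, 3.14, 3.14].

INTERFACE

Orientations are given as a unit quaternion [x, y, z, w].
In Python, from station import manip gives the robot as it stands.
- The arm moves only by the shell command python3 -m jog 'ROWS' [OPENING] [FORCE]. ROWS is JSON, a list that holds one entry, the list of rows, each a list of 4 numbers: the shift along the world's x, y, z in mm, then the turn about the world's z in degrees. A call has exactly 8 rows; each row shifts and turns the commanded pose from where the row before left it; what a row does not reach is not made up. A row lasts 1/8 s, in which the tool goes at most 62.5 mm and 10.7 degrees, less where a joint would pass 70% of its speed; a pose out of reach is approached as far as the arm can. A call is refused whole if a number of a shift passes 62.5 or a number of a turn 10.7, either way. A call with a gripper value outside its range is refused whole. OPENING is the opening in per cent of the stroke, from 0 (shut) to 100 (fully open), set as the call begins (- or left out, the last holds). The fingers move at their own pace and stop on an object; FORCE is the grip in N (left out, the last holds). Time passes only in rows, so rows that do not move let the fingers close, or fill a call up. It gives the time, the measured TCP pose, the force and the opening at its end, in the units of the state.
- manip.sense(): the state, without advancing time (a new reading comes with each control period).
- manip.snapshot(name): name is "scene" or "top" or "wrist"; returns the picture (480x640x3 uint8, red, green, blue); there is no depth.
- manip.camera_info(name): a dict with "fx", "fy", "cx", "cy" (pixels), "R" (3x3) and "t" (3): a world point X has camera coordinates R X + t. Camera axes: x right, y down, z forward; pixel columns grow to the right and rows downward; lengths in m; the calibration is good to about 2 mm. A picture is of the moment at which its call begins: read the wrist's pose just before it. camera_info takes no time and is no camera call; for the wrist camera it gives the pose at the moment of the call.
- manip.sign_off(): hands the job in, once; it reports no verdict.
The state is a dict: "t": time; "q": joint angles; "qd": joint speeds; "tau": joint torques, N m; "tcp_pos": TCP position; "tool_rot": TCP orientation; "force": force on the tool from outside, world axes, zero at the start; "ft_torque": the same for the moment, N m; "finger_gap": opening from 0.0 (shut) to 1.0 (fully open).
Only numpy, scipy, OpenCV 4.12 (cv2) and the standard library are available. Lean on these libraries where they do the work, as an engineer would, in place of code of your own. Each camera call takes 0.05 s, during which the arm holds its last target. There are 200 camera calls.

## Working session

There is one attempt and no reset: what is moved stays moved. The work goes in short steps, Python scripts to look and compute and a shell command to move; the robot and the scene stay as the last step left them, time stands still between calls to the robot, and variables do not carry over. Pictures are saved under pics/ and viewed, about 12 in all and at most 16, crops included, and the job is handed in when it is done.

```bash
mkdir -p pics; ls; python3 - <<'E'
from station import manip
import cv2
for n in("top","scene"):
    cv2.imwrite(f"pics/{n}0.png",manip.snapshot(n)[:,:,::-1])
    print(n,manip.camera_info(n))
print(manip.sense())
E
```

```text
pics
top {'fx': 445.31451695941223, 'fy': 445.31451695941223, 'cx': 315.15834011331407, 'cy': 238.8470271229435, 'R': array([[-0.01773121, -0.99906671, -0.03938662],
       [-0.99427691,  0.02176958, -0.1045921 ],
       [ 0.10535191,  0.03730666, -0.99373497]]), 't': array([0.09924826, 0.55257818, 0.78554057])}
scene {'fx': 485.93314246362104, 'fy': 485.93314246362104, 'cx': 322.264830265984, 'cy': 243.78494179352404, 'R': array([[ 0.39552429,  0.91812022, -0.02481523],
       [ 0.48491562, -0.23169393, -0.84331179],
       [-0.78001114,  0.321517  , -0.53685141]]), 't': array([-0.27109799, -0.21340664,  1.32802535])}
{'t': 0.1, 'q': array([-1.37750048e+00,  5.28374069e-01,  1.43377680e+00,  3.04708400e-06,
        1.18139226e+00, -1.78481284e-01]), 'qd': array([-0.00122144, -0.00117657, -0.0051827 ,  0.00016504, -0.00111245,
        0.00064901]), 'tau': array([-4.15211734e-04, -4.43305242e+01, -1.78586143e+01, -1.97333575e-04,
        3.89151683e-03,  1.22985645e-05]), 'tcp_pos': array([ 0.22702321, -0.58197888,  0.40382977]), 'tool_rot': array([ 8.25611697e-01, -5.64237871e-01, -6.93697498e-04, -6.85473969e-04]), 'force': array([ 0.25390607, -0.00947866,  0.64142737]), 'ft_torque': array([-0.02293131,  0.05486394,  0.03171146]), 'finger_gap': 1.0046994783279248}
```

View pics/top0.png

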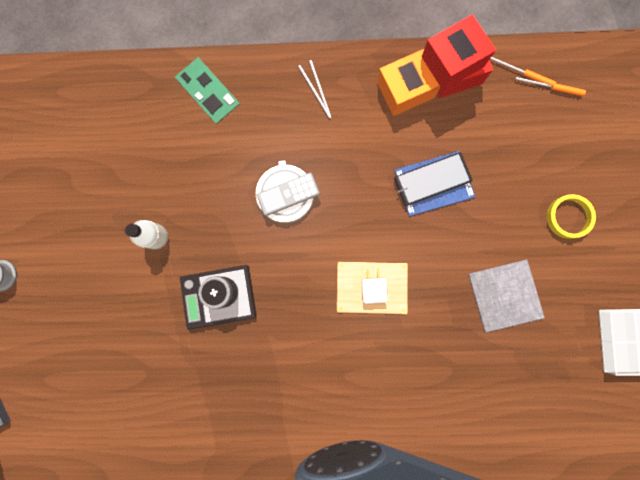

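View pics/scene0.png

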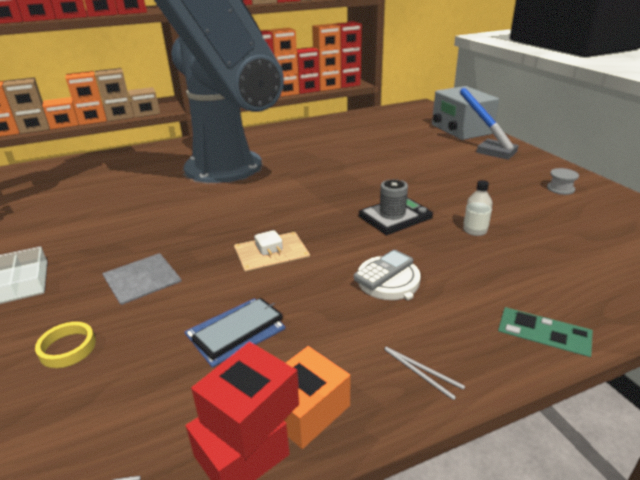

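The top view shows the smartphone on the blue mat (433,180), the keypad phone on the white pad (287,195), the speaker on the tester (214,293) and the adapter on the board (374,290). The sheet at (507,296) is empty, and the bottle stands at (150,234). That makes two swaps through the sheet.

```bash
cat > h.py <<'E'
import numpy as np, cv2
from station import manip
def ray(ci,uv,z):
    uv=np.atleast_2d(np.asarray(uv,float)); R,t=ci["R"],ci["t"]; C=-R.T@t
    d=np.c_[(uv[:,0]-ci["cx"])/ci["fx"],(uv[:,1]-ci["cy"])/ci["fy"],np.ones(len(uv))]@R
    return C[:2]+d[:,:2]*((z-C[2])/d[:,2])[:,None]
def rect(ci,mask,z,name,roi=None,verbose=True):
    """biggest blob -> world rect at height z: centre mm, sides mm, angle of the long side deg"""
    m=mask.astype(np.uint8)
    if roi: k=np.zeros_like(m); x0,y0,x1,y1=roi; k[y0:y1,x0:x1]=1; m&=k
    m=cv2.morphologyEx(m,cv2.MORPH_OPEN,np.ones((3,3)))
    cs,_=cv2.findContours(m,cv2.RETR_EXTERNAL,cv2.CHAIN_APPROX_NONE)
    if not cs: print(name,"none"); return
    c=max(cs,key=cv2.contourArea)[:,0]
    w=ray(ci,c,z)*1000
    (cx,cy),(a,b),_=r=cv2.minAreaRect(w.astype(np.float32))
    p=cv2.boxPoints(r); e=max((p[1]-p[0],p[2]-p[1]),key=np.linalg.norm)
    ang=np.degrees(np.arctan2(e[1],e[0]))%180
    print(name,"c %.0f %.0f sides %.0f %.0f ang %.1f"%(cx,cy,max(a,b),min(a,b),ang),"px",c.mean(0).round())
    return cx,cy,ang
def snap(n,f):
    ci=manip.camera_info(n); im=manip.snapshot(n); cv2.imwrite(f"pics/{f}.png",im[:,:,::-1])
    return ci,im,cv2.cvtColor(im,cv2.COLOR_RGB2HSV)
E
python3 - <<'E'
from h import *
ci=manip.camera_info("top"); im=cv2.imread("pics/top0.png")[:,:,::-1].copy(); h=cv2.cvtColor(im,cv2.COLOR_RGB2HSV)
H,S,V=[h[...,i].astype(int) for i in range(3)]
rect(ci,(H>100)&(H<130)&(S>90),.006,"mat",(385,140,485,225))
rect(ci,(S<60)&(V>110),.019,"screen",(385,140,485,225))
rect(ci,((H>100)&(S>90))|(S<70)|(V<50),.012,"mat+phone",(385,140,485,225))
rect(ci,(S<70)&(V>90),.018,"pad",(250,155,325,230))
rect(ci,(S<80)&(V>50)&(V<205),.033,"keypad",(250,165,325,225))
rect(ci,(S<80)|(V<45),.018,"tester",(170,255,265,335))
rect(ci,(S<60)&(V>150),.018,"plate",(205,260,260,325))
rect(ci,(H>12)&(H<30)&(S>60)&(V>150),.006,"board",(325,250,420,325))
rect(ci,(S<40)&(V>150),.032,"adapter",(355,270,395,310))
rect(ci,(S<60),.004,"sheet",(460,250,550,340))
for n,uv,z in(("speaker top",(214,293),.088),("bottle cap",(133,231),.11)): print(n,ray(ci,uv,z)*1000)
big=cv2.resize(im[150:340,120:560],None,fx=1.8,fy=1.8,interpolation=cv2.INTER_CUBIC)
cv2.imwrite("pics/crop0.png",big[:,:,::-1])
E
```

```text
mat c 627 -147 sides 104 26 ang 105.5 px [441. 200.]
screen c 665 -133 sides 127 64 ang 104.9 px [431. 178.]
mat+phone c 656 -136 sides 138 93 ang 104.6 px [434. 185.]
pad c 644 144 sides 114 112 ang 62.1 px [286. 192.]
keypad c 606 162 sides 9 7 ang 88.6 px [275. 212.]
tester c 452 272 sides 129 98 ang 98.8 px [217. 297.]
plate c 455 258 sides 86 85 ang 8.3 px [227. 295.]
board c 446 -14 sides 130 59 ang 87.7 px [375. 299.]
adapter c 459 -17 sides 44 43 ang 91.8 px [374. 290.]
sheet c 445 -260 sides 112 111 ang 102.9 px [506. 296.]
speaker top [[459.697926  259.6551382]]
bottle cap [[566.07647125 392.24077506]]
```

View pics/crop0.png

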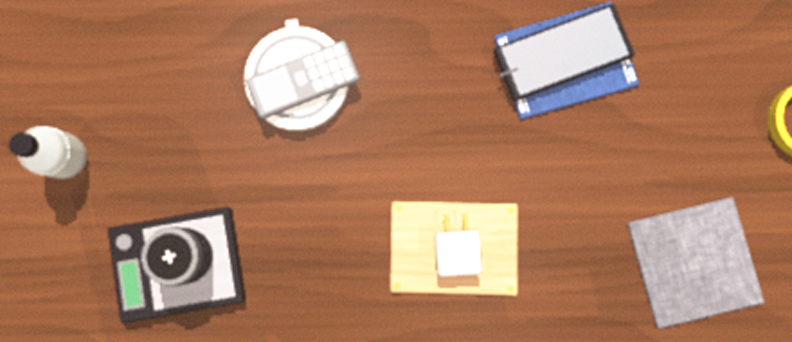

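The crop gives corners for the mat, keypad phone and board. I'll convert those with rays.

```bash
python3 - <<'E'
from h import *
ci=manip.camera_info("top")
for n,z,p in(("mat",.006,[(497,38),(521,118),(637,88),(611,4)]),("phone",.019,[(496,50),(517,97),(633,54),(613,6)]),("keypad",.032,[(246,84),(345,41),(358,75),(263,116)]),("board",.006,[(391,202),(518,204),(517,296),(390,293)])):
    w=ray(ci,np.array(p)/1.8+[120,150],z)*1000
    e=[np.linalg.norm(w[i]-w[i-1]).round() for i in range(4)]
    (c,s,a)=cv2.minAreaRect(w.astype(np.float32)); print(n,w.round().tolist(),"mean",w.mean(0).round(),"sides",e)
s=manip.sense(); from scipy.spatial.transform import Rotation as R
print(R.from_quat(s["tool_rot"]).as_matrix().round(3)); w=manip.camera_info("wrist"); print(w, -w["R"].T@w["t"])
E
```

```text
mat [[684.0, -68.0], [597.0, -89.0], [626.0, -211.0], [717.0, -189.0]] mean [ 656. -139.] sides [np.float64(126.0), np.float64(89.0), np.float64(125.0), np.float64(93.0)]
phone [[667.0, -64.0], [617.0, -84.0], [659.0, -205.0], [711.0, -187.0]] mean [ 664. -135.] sides [np.float64(130.0), np.float64(54.0), np.float64(128.0), np.float64(54.0)]
keypad [[636.0, 196.0], [678.0, 93.0], [642.0, 80.0], [602.0, 178.0]] mean [639. 137.] sides [np.float64(38.0), np.float64(112.0), np.float64(38.0), np.float64(106.0)]
board [[512.0, 49.0], [507.0, -83.0], [413.0, -78.0], [418.0, 52.0]] mean [463. -15.] sides [np.float64(94.0), np.float64(131.0), np.float64(94.0), np.float64(130.0)]
[[ 0.363 -0.932 -0.   ]
 [-0.932 -0.363  0.002]
 [-0.002 -0.    -1.   ]]
{'fx': 397.9889727328152, 'fy': 397.9889727328152, 'cx': 316.6124097533371, 'cy': 233.23239943542546, 'R': array([[ 0.36449879, -0.93120168, -0.00201357],
       [-0.8939123 , -0.35050683,  0.27940251],
       [-0.26088586, -0.10004192, -0.96017195]]), 't': array([-0.62514903, -0.0368136 ,  0.37926173])} [ 0.29390196 -0.55710117  0.37318351]
```

```bash
python3 -m jog '[[[26,45,-3,5.7],[26,45,-3,5.7],[26,45,-3,5.7],[26,45,-3,5.7],[26,45,-3,5.7],[26,45,-3,5.7],[26,45,-3,5.7],[26,45,-3,5.7]]]' 100 && python3 -m jog '[[[26,45,-3,5.7],[26,45,-3,5.7],[26,45,-3,5.7],[26,45,-3,5.7],[26,45,-3,5.7],[26,45,-3,5.7],[26,45,-3,5.7],[0,0,0,0]]]'
python3 - <<'E'
from h import *
ci,im,h=snap("wrist","w1"); np.save("w1.npy",{**ci},allow_pickle=True)
H,S,V=[h[...,i].astype(int) for i in range(3)]
rect(ci,(S<70)&(V>90),.018,"pad+phone")
print(manip.sense()["tcp_pos"])
E
```

```text
t: 1.1
tcp_pos: [0.4357, -0.2207, 0.3804]
tool_rot: [0.98, -0.199, -0.0, -0.0]
force: [0.6, -0.4, 0.6]
finger_gap: 0.999
t: 2.1
tcp_pos: [0.618, 0.0959, 0.3589]
tool_rot: [0.989, 0.148, 0.0, -0.0]
force: [-0.6, -0.5, 0.1]
finger_gap: 1.0
pad+phone c 647 142 sides 121 109 ang 138.2 px [369. 164.]
[0.61715298 0.09431934 0.3588732 ]
```

View pics/w1.png

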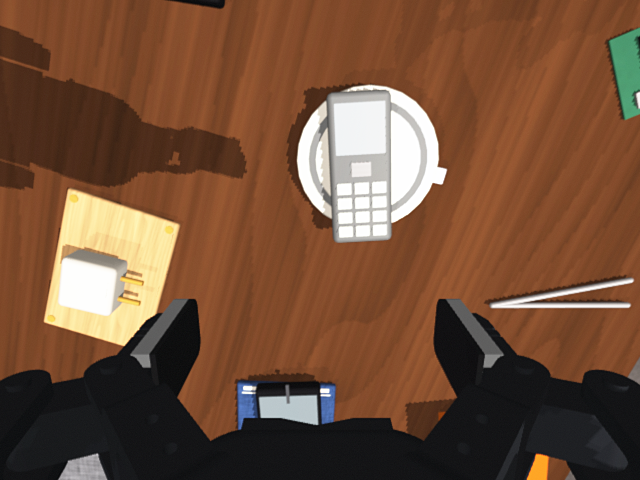

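The wrist view shows the keypad phone on the pad, with corners (328,94), (389,91), (391,241) and (334,243). The puck's rim runs through about (297,160), (439,160) and (370,84).

```bash
python3 - <<'E'
from h import *
ci=np.load("w1.npy",allow_pickle=True).item()
w=ray(ci,[(328,94),(389,91),(391,241),(334,243)],.033)*1000
print(w.round(),w.mean(0)); 
for a,b in((0,3),(1,2)): d=w[a]-w[b]; print(np.degrees(np.arctan2(d[1],d[0])),np.linalg.norm(d))
print(np.linalg.norm(w[0]-w[1]),np.linalg.norm(w[2]-w[3]))
p=ray(ci,[(297,155),(305,195),(439,155),(418,205),(405,95),(370,84),(430,190)],.018)*1000
A=np.c_[2*p,np.ones(len(p))]; s=np.linalg.lstsq(A,(p**2).sum(1),rcond=None)[0]; print("pad",s[:2],np.sqrt(s[2]+s[0]**2+s[1]**2))
E
```

```text
[[601. 180.]
 [641. 195.]
 [680.  92.]
 [639.  77.]] [640.22000385 136.18138348]
110.04523889413646 109.71609005905675
110.85693229340927 110.15878496332388
42.72314228543809 44.28746082995005
pad [644.67047068 144.15090157] 54.83496375282884
```

```bash
python3 -m jog '[[[23,42,0,3.5],[0,0,-30,0],[0,0,-30,0],[0,0,-30,0],[0,0,-30,0],[0,0,-28,0],[0,0,-21,0],[0,0,0,0]]]' 100 40 && python3 -m jog '[[[0,0,0,0],[0,0,0,0],[0,0,0,0],[0,0,0,0],[0,0,0,0],[0,0,0,0],[0,0,0,0],[0,0,0,0]]]' 0 40
```

```text
t: 3.15
tcp_pos: [0.6392, 0.1338, 0.189]
tool_rot: [0.984, 0.176, -0.002, -0.0]
force: [-0.9, 0.7, 0.7]
finger_gap: 0.999
t: 4.15
tcp_pos: [0.6408, 0.1348, 0.1923]
tool_rot: [0.984, 0.176, 0.001, 0.0]
force: [-0.1, 0.4, 5.3]
finger_gap: 0.524
```

```bash
python3 -m jog '[[[0,0,30,0],[0,0,30,0],[-24.4,-49.5,0,0],[-24.4,-49.5,0,0],[-24.4,-49.5,0,0],[-24.4,-49.5,0,0],[-24.4,-49.5,0,0],[-24.4,-49.5,0,0]]]' && python3 -m jog '[[[-24.4,-49.5,0,0],[-24.4,-49.5,0,0],[0,0,-20,0],[0,0,-20,0],[0,0,-15,0],[0,0,-10,0],[0,0,-5,0],[0,0,0,0]]]'
```

```text
t: 5.15
tcp_pos: [0.4927, -0.1636, 0.2507]
tool_rot: [0.984, 0.176, 0.0, 0.0]
force: [-0.1, -0.5, -1.5]
finger_gap: 0.525
t: 6.15
tcp_pos: [0.445, -0.2611, 0.1806]
tool_rot: [0.984, 0.176, -0.0, -0.0]
force: [0.2, 0.6, -1.0]
finger_gap: 0.524
```

```bash
python3 -m jog '[[[0,0,-2,0],[0,0,0,0],[0,0,0,0],[0,0,0,0],[0,0,0,0],[0,0,0,0],[0,0,0,0],[0,0,0,0]]]' && python3 -m jog '[[[0,0,0,0],[0,0,0,0],[0,0,0,0],[0,0,30,0],[0,0,40,0],[40,18,30,0],[40,18,30,0],[40,18,30,0]]]' 95 && python3 -m jog '[[[40,18,0,0],[35,14,0,0],[0,0,0,0],[0,0,0,0],[0,0,0,0],[0,0,0,0],[0,0,0,0],[0,0,0,0]]]' 100
python3 - <<'E'
from h import *
ci,im,h=snap("wrist","w2"); np.save("w2.npy",{**ci},allow_pickle=True)
print(manip.sense()["tcp_pos"])
E
```

```text
t: 7.15
tcp_pos: [0.4449, -0.2612, 0.1787]
tool_rot: [0.984, 0.176, -0.0, -0.0]
force: [0.9, -0.5, -1.4]
finger_gap: 0.528
t: 8.15
tcp_pos: [0.5657, -0.2066, 0.34]
tool_rot: [0.984, 0.176, 0.0, 0.0]
force: [1.4, -1.5, -1.2]
finger_gap: 0.951
t: 9.15
tcp_pos: [0.6397, -0.1755, 0.3388]
tool_rot: [0.984, 0.176, 0.0, 0.0]
force: [-0.1, -0.4, -0.1]
finger_gap: 1.004
[ 0.63976374 -0.17541829  0.33877864]
```

View pics/w2.png

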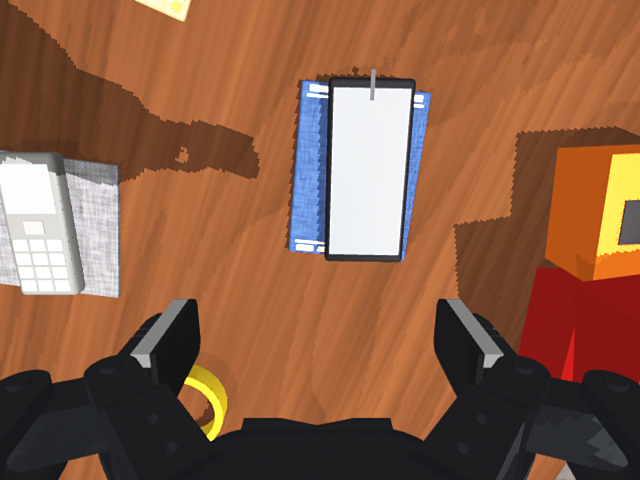

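The phone's corners are (329,79), (415,80), (402,261) and (325,258). Mat corners are (303,80), (431,93) and (289,250). A thin grey bar crosses the phone's end at (373,85), so I'll look at it more closely while measuring.

```bash
python3 - <<'E'
from h import *
ci=np.load("w2.npy",allow_pickle=True).item()
im=cv2.imread("pics/w2.png"); sc=cv2.imread("pics/scene0.png")
a=cv2.resize(im[55:275,275:445],(464,600),interpolation=cv2.INTER_CUBIC); b=cv2.resize(sc[285:365,180:295],(336,234),interpolation=cv2.INTER_CUBIC)
o=np.zeros((600,800,3),np.uint8); o[:,:464]=a; o[:234,464:]=b; cv2.imwrite("pics/crop2.png",o)
w=ray(ci,[(329,79),(415,80),(402,261),(325,258)],.019)*1000
print(w.round(),w.mean(0)); 
for a,b in((0,3),(1,2)): d=w[a]-w[b]; print(np.degrees(np.arctan2(d[1],d[0])),np.linalg.norm(d))
print(np.linalg.norm(w[0]-w[1]),np.linalg.norm(w[2]-w[3]))
m=ray(ci,[(303,80),(431,93),(289,250)],.006)*1000; print(m.round(),(m[1]+m[2])/2,m[0]-m[2],np.linalg.norm(m[0]-m[1]),np.linalg.norm(m[0]-m[2]))
E
```

```text
[[ 615.  -83.]
 [ 670.  -64.]
 [ 715. -187.]
 [ 658. -205.]] [ 664.38834463 -134.78444927]
109.48249729965242 129.09430474039883
109.91035665582817 130.882520596802
58.514220376366495 59.510892356285915
[[ 598.  -89.]
 [ 687.  -66.]
 [ 630. -213.]] [ 658.63856761 -139.37752159] [-32.6763378  123.80033879] 92.10920930832292 128.04009893449125
```

View pics/crop2.png

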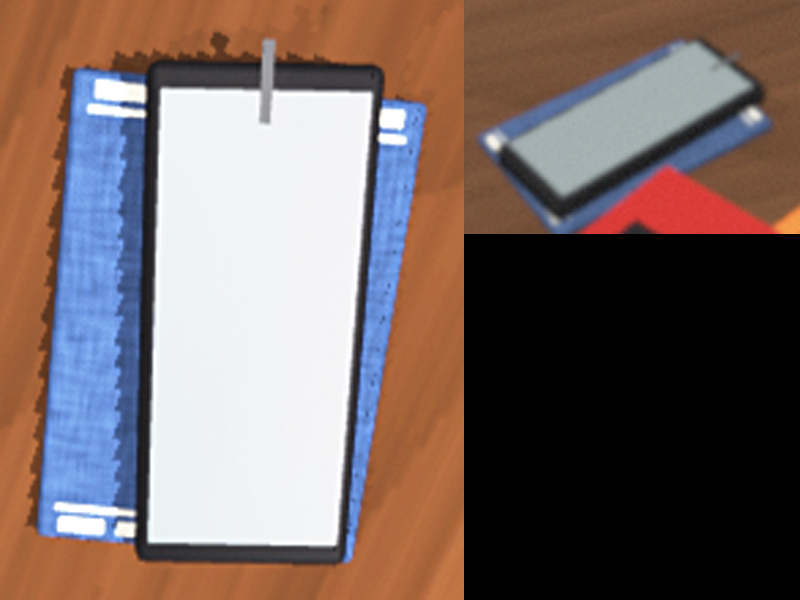

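The bar lies flat on the screen and overhangs the phone's end, probably a loose SIM pin. I'll grip at mid-length and carry the phone smoothly so the bar rides along.

```bash
python3 -m jog '[[[24.6,40.6,0,-0.6],[0,0,-30,0],[0,0,-35,0],[0,0,-35,0],[0,0,-30,0],[0,0,-20,0],[0,0,-9,0],[0,0,0,0]]]' 100 50 && python3 -m jog '[[[0,0,0,0],[0,0,0,0],[0,0,0,0],[0,0,0,0],[0,0,0,0],[0,0,0,0],[0,0,0,0],[0,0,0,0]]]' 0 50
```

```text
t: 10.2
tcp_pos: [0.6646, -0.1347, 0.1796]
tool_rot: [0.985, 0.171, -0.0, -0.0]
force: [0.5, 0.1, 0.4]
finger_gap: 1.0
t: 11.2
tcp_pos: [0.6652, -0.1349, 0.1816]
tool_rot: [0.985, 0.171, 0.001, 0.001]
force: [0.1, 0.1, 6.1]
finger_gap: 0.681
```

```bash
python3 -m jog '[[[0,0,10,0],[0,0,20,0],[0,0,20,0],[0,0,10,0],[-2,10,0,0],[-2,20,0,0],[-2,30,0,0],[-2,35,0,0]]]' && python3 -m jog '[[[-2,35,0,0],[-2,35,0,0],[-2,35,0,0],[-2,30,0,0],[-2,25,0,0],[-2,15,0,0],[0,9,0,0],[0,0,0,0]]]' &&  python3 -m jog '[[[0,0,-8,0],[0,0,-12,0],[0,0,-12,0],[0,0,-8,0],[0,0,-4,0],[0,0,-2,0],[0,0,0,0],[0,0,0,0]]]'
python3 - <<'E'
from h import *
ci,im,h=snap("scene","s1"); cv2.imwrite("pics/s1c.png",cv2.resize(im[160:380,280:500,::-1],(600,600),interpolation=cv2.INTER_CUBIC))
E
```

```text
t: 12.2
tcp_pos: [0.6556, -0.0377, 0.2386]
tool_rot: [0.985, 0.171, -0.001, -0.001]
force: [0.4, -0.2, -1.3]
finger_gap: 0.681
t: 13.2
tcp_pos: [0.6443, 0.1448, 0.2395]
tool_rot: [0.985, 0.171, -0.0, 0.0]
force: [-0.6, -0.3, -1.0]
finger_gap: 0.682
t: 14.2
tcp_pos: [0.6446, 0.1444, 0.1941]
tool_rot: [0.985, 0.171, 0.0, 0.0]
force: [-0.7, -0.0, -1.7]
finger_gap: 0.684
```

View pics/s1c.png

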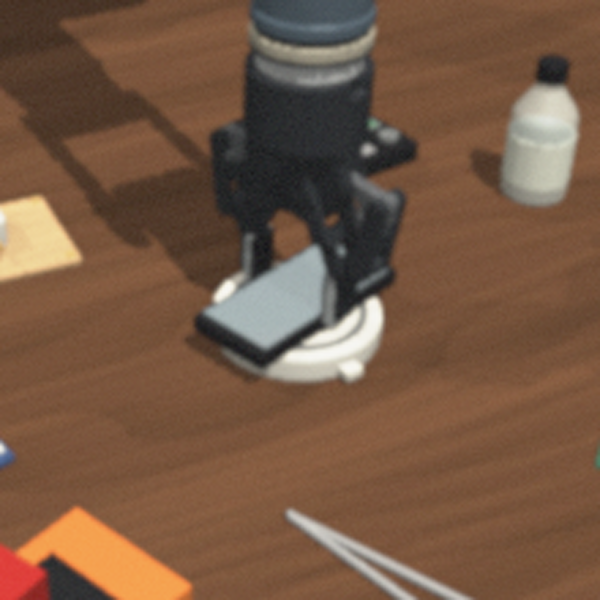

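The phone is flat over the pad, with the weight still on the gripper. I'll lower it, release, and go back for the keypad phone.

```bash
python3 -m jog '[[[0,0,-1,0],[0,0,-0.5,0],[0,0,0,0],[0,0,0,0],[0,0,0,0],[0,0,0,0],[0,0,0,0],[0,0,0,0]]]' && python3 -m jog '[[[0,0,0,0],[0,0,0,0],[0,0,0,0],[0,0,0,0],[0,0,20,0],[0,0,40,0],[-10,-20.6,40,0.6],[-25,-50,0,0]]]' 100 40 && python3 -m jog '[[[-25,-50,0,0],[-25,-50,0,0],[-25,-50,0,0],[-25,-50,0,0],[-25,-50,0,0],[-25,-50,0,0],[-15,-35,0,0],[0,0,0,0]]]'
python3 - <<'E'
from h import *
ci,im,h=snap("top","t2"); cv2.imwrite("pics/t2c.png",cv2.resize(im[140:340,160:560,::-1],(800,400),interpolation=cv2.INTER_CUBIC))
ci,im,h=snap("wrist","w3"); np.save("w3.npy",{**ci},allow_pickle=True)
print(manip.sense()["tcp_pos"])
E
```

```text
t: 15.25
tcp_pos: [0.6446, 0.1444, 0.1935]
tool_rot: [0.985, 0.171, 0.0, 0.0]
force: [-2.0, 0.3, 4.7]
finger_gap: 0.683
t: 16.25
tcp_pos: [0.6116, 0.0745, 0.2977]
tool_rot: [0.984, 0.178, 0.006, 0.001]
force: [0.1, -1.3, -1.1]
finger_gap: 0.999
t: 17.25
tcp_pos: [0.444, -0.2641, 0.2936]
tool_rot: [0.985, 0.174, 0.001, 0.002]
force: [-0.6, -0.1, 0.4]
finger_gap: 0.999
[ 0.44440243 -0.26136315  0.29311233]
```

View pics/t2c.png

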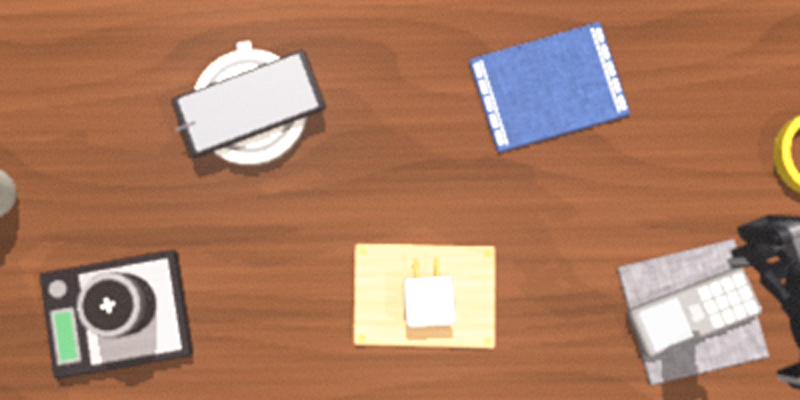

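The phone lies centred on the pad and the bar came with it. The mat is clear and the keypad phone is on the sheet around (695,312) in the crop.

```bash
python3 - <<'E'
from h import *
ci=manip.camera_info("top"); im=cv2.imread("pics/t2.png")[:,:,::-1].copy(); h=cv2.cvtColor(im,cv2.COLOR_RGB2HSV)
H,S,V=[h[...,i].astype(int) for i in range(3)]
rect(ci,((H>100)&(H<130)&(S>80))|(S<60),.006,"mat",(385,140,485,225))
rect(ci,(S<60)&(V>120)&(V<225),.031,"phone",(245,155,325,222))
for n,z,p in(("keypad",.019,[(629,315),(741,270),(761,315),(652,357)]),("phone",.031,[(175,97),(304,52),(324,108),(193,156)])):
    w=ray(ci,np.array(p)/2+[160,140],z)*1000; d=w[0]-w[1]; print(n,w.mean(0),np.degrees(np.arctan2(d[1],d[0])))
E
```

```text
mat c 659 -138 sides 131 93 ang 104.9 px [437. 184.]
phone c 621 111 sides 6 6 ang 179.1 px [302. 203.]
keypad [ 442.40519572 -257.36041682] 110.72694299947746
phone [644.0498849  143.78628812] 108.06121184099293
```

```bash
python3 -m jog '[[[0,1.5,-20,0],[0,0,-25,0],[0,0,-25,0],[0,0,-20,0],[0,0,-15,0],[0,0,-9,0],[0,0,0,0],[0,0,0,0]]]' 100 40 && python3 -m jog '[[[0,0,0,0],[0,0,0,0],[0,0,0,0],[0,0,0,0],[0,0,0,0],[0,0,0,0],[0,0,0,0],[0,0,0,0]]]' 0 40 && python3 -m jog '[[[0,0,20,0],[0,0,30,0],[20,11,0,-1],[35,20,0,-1],[45,25.5,0,-1],[45,25.5,0,-1],[40,23,0,-1],[29.5,16.5,0,-0.6]]]' && python3 -m jog '[[[0,0,-10,0],[0,0,-15,0],[0,0,-10,0],[0,0,-8,0],[0,0,-3,0],[0,0,0,0],[0,0,0,0],[0,0,0,0]]]'
```

```text
t: 18.35
tcp_pos: [0.4447, -0.2598, 0.1787]
tool_rot: [0.984, 0.176, 0.0, 0.0]
force: [-0.4, 0.8, 0.0]
finger_gap: 0.999
t: 19.35
tcp_pos: [0.4445, -0.2599, 0.1788]
tool_rot: [0.984, 0.176, 0.0, 0.0]
force: [-0.4, -0.2, 5.2]
finger_gap: 0.527
t: 20.35
tcp_pos: [0.6603, -0.1368, 0.2277]
tool_rot: [0.992, 0.128, -0.0, -0.0]
force: [0.3, -0.2, -1.1]
finger_gap: 0.529
t: 21.35
tcp_pos: [0.6592, -0.1383, 0.1828]
tool_rot: [0.992, 0.128, 0.0, 0.0]
force: [0.6, -0.9, -0.9]
finger_gap: 0.523
```

```bash
python3 -m jog '[[[0,0,-1.5,0],[0,0,-0.7,0],[0,0,0,0],[0,0,0,0],[0,0,0,0],[0,0,0,0],[0,0,0,0],[0,0,0,0]]]' && python3 -m jog '[[[0,0,0,0],[0,0,0,0],[0,0,0,0],[0,0,0,0],[0,0,20,0],[0,0,40,0],[0,0,50,0],[-27,44,50,0]]]' 100 40 && python3 -m jog '[[[-28,44.5,20,0],[-28,44.5,10,0],[-28,44.5,0,0],[-28,44.5,0,0],[-28,44.5,0,0],[-28,44.5,0,0],[-27,44.5,0,0],[0,0,0,0]]]'
python3 - <<'E'
from h import *
import time
ci,im,h=snap("wrist","w4"); np.save("w4.npy",{**ci},allow_pickle=True)
snap("top","t3")
print(manip.sense()["tcp_pos"])
E
```

```text
t: 22.35
tcp_pos: [0.6592, -0.1383, 0.1809]
tool_rot: [0.992, 0.128, 0.0, 0.0]
force: [-0.5, 0.3, 5.7]
finger_gap: 0.525
t: 23.35
tcp_pos: [0.637, -0.1021, 0.3373]
tool_rot: [0.992, 0.126, 0.003, 0.002]
force: [0.1, -0.6, 0.4]
finger_gap: 1.0
t: 24.35
tcp_pos: [0.4381, 0.2138, 0.3647]
tool_rot: [0.991, 0.131, 0.0, -0.0]
force: [0.6, -0.7, -0.1]
finger_gap: 1.001
[0.44053134 0.21182959 0.36466416]
```

View pics/w4.png

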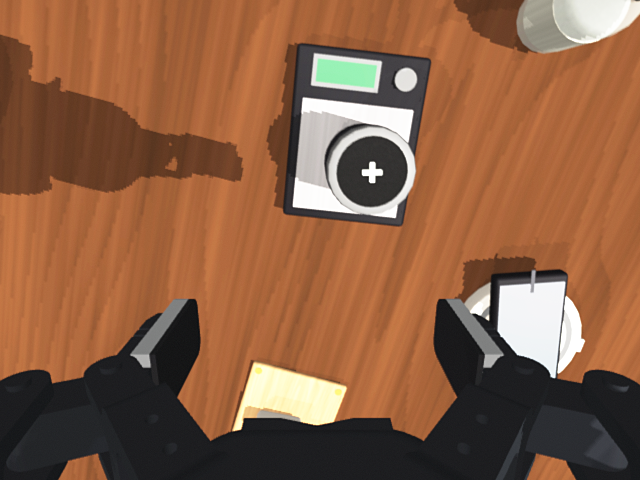

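The wrist view shows the speaker's top ring at about (371,170), radius 45 px, standing on the plate. The tester corners are (299,43), (430,58), (402,226) and (285,213).

```bash
python3 - <<'E'
from h import *
ci=np.load("w4.npy",allow_pickle=True).item()
p=ray(ci,[(325,170),(415,168),(370,124),(371,215)],.088)*1000; print(p.round(),"spk",p.mean(0))
print(ray(ci,[(372,173)],.088)*1000)
w=ray(ci,[(299,43),(430,58),(402,226),(285,213)],.018)*1000; print(w.round()); c=w.mean(0); u=(w[0]+w[1]-w[2]-w[3]);u/=np.linalg.norm(u)
print("box",c,np.degrees(np.arctan2(u[1],u[0])),"plate",c-15*u,[np.linalg.norm(w[i]-w[i-1]).round() for i in range(4)])
b=ray(ci,[(253,362),(346,384)],.006)*1000; print("board edge",b, np.linalg.norm(b[0]-b[1]))
ci=manip.camera_info("top"); im=cv2.imread("pics/t3.png"); h=cv2.cvtColor(im,cv2.COLOR_BGR2HSV)
cv2.imwrite("pics/t3c.png",cv2.resize(im[140:340,160:560],(800,400),interpolation=cv2.INTER_CUBIC))
E
```

```text
[[434. 253.]
 [487. 268.]
 [452. 286.]
 [469. 233.]] spk [460.42674817 260.12959324]
[[462.02514088 258.63506211]]
[[395. 328.]
 [490. 344.]
 [511. 217.]
 [415. 203.]]
box [452.50162405 272.9202872 ] 99.27513054599471 plate [454.91925591 258.11640067] [np.float64(127.0), np.float64(96.0), np.float64(128.0), np.float64(97.0)]
board edge [[420.14227217  51.0786399 ]
 [512.03781011  50.61967807]] 91.89668405103248
```

View pics/t3c.png

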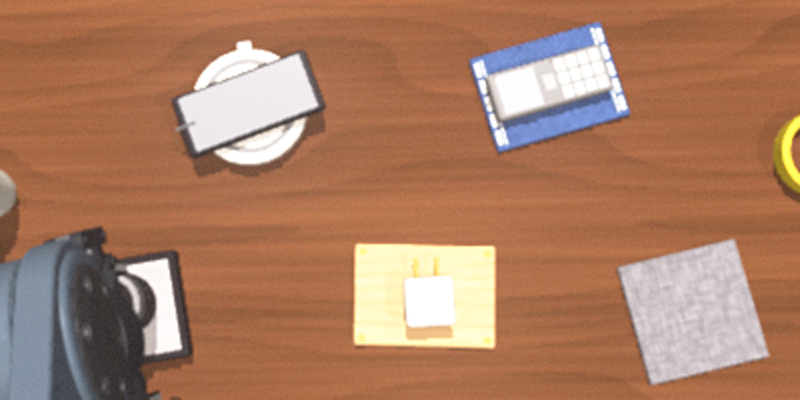

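```bash
python3 -m jog '[[[10,24,0,0],[10,24,0,0],[0,0,-25,0],[0,0,-40,0],[0,0,-40,0],[0,0,-30,0],[0,0,-19,0],[0,0,0,0]]]' 100 50 && python3 -m jog '[[[0,0,0,0],[0,0,0,0],[0,0,0,0],[0,0,0,0],[0,0,0,0],[0,0,0,0],[0,0,0,0],[0,0,0,0]]]' 0 50
```

```text
t: 25.45
tcp_pos: [0.4615, 0.2581, 0.2084]
tool_rot: [0.992, 0.127, -0.001, 0.0]
force: [0.5, -0.6, 0.2]
finger_gap: 1.005
t: 26.45
tcp_pos: [0.4612, 0.2594, 0.2109]
tool_rot: [0.992, 0.128, 0.001, 0.0]
force: [0.8, -2.7, 6.2]
finger_gap: 0.646
```

```bash
python3 -m jog '[[[0,0,20,0],[0,0,30,0],[0,0,20,0],[-1,-20,0,0],[-1,-40,0,0],[-2,-52,0,0],[-2,-52,0,0],[-2,-52,0,0]]]' && python3 -m jog '[[[-2,-52,0,0],[-2,-52,0,0],[-1,-52,0,0],[-1,-52,0,0],[-1,-45,0,0],[-1,-35,0,0],[0,-15,0,0],[0,0,0,0]]]' && python3 -m jog '[[[0,0,-15,0],[0,0,-20,0],[0,0,-20,0],[0,0,-15,0],[0,0,-8,0],[0,0,-3,0],[0,0,0,0],[0,0,0,0]]]'
```

```text
t: 27.45
tcp_pos: [0.4513, 0.0413, 0.2786]
tool_rot: [0.992, 0.128, -0.001, -0.0]
force: [1.3, -0.2, -3.0]
finger_gap: 0.642
t: 28.45
tcp_pos: [0.4437, -0.26, 0.2788]
tool_rot: [0.992, 0.127, -0.001, -0.001]
force: [0.3, 0.7, -2.1]
finger_gap: 0.646
t: 29.45
tcp_pos: [0.4447, -0.2597, 0.199]
tool_rot: [0.992, 0.128, 0.0, 0.0]
force: [-0.4, -0.1, -2.9]
finger_gap: 0.645
```

```bash
python3 -m jog '[[[0,0,-1,0],[0,0,-1,0],[0,0,0,0],[0,0,0,0],[0,0,0,0],[0,0,0,0],[0,0,0,0],[0,0,0,0]]]' && python3 -m jog '[[[0,0,0,0],[0,0,0,0],[0,0,0,0],[0,0,0,0],[0,0,0,0],[0,0,40,0],[0,0,50,0],[0,0,50,0]]]' 100 40 && python3 -m jog '[[[8,30,10,9.7],[8,30,5,9.7],[8,30,0,9.7],[8,30,0,9.7],[8,30,0,9.7],[8,30,0,9.7],[7,30,0,9.7],[7,33,0,9.4]]]' && python3 -m jog '[[[0,0,0,0],[0,0,0,0],[0,0,0,0],[0,0,0,0],[0,0,0,0],[0,0,0,0],[0,0,0,0],[0,0,0,0]]]'
python3 - <<'E'
from h import *
ci,im,h=snap("wrist","w5"); np.save("w5.npy",{**ci},allow_pickle=True)
ct,it,ht=snap("top","t4")
print(manip.sense()["tcp_pos"])
o=np.zeros((480,800,3),np.uint8); o[:,:480]=im[:,80:560,::-1]; o[:300,500:]=cv2.resize(it[240:340,460:560,::-1],(300,300)); cv2.imwrite("pics/w5c.png",o)
E
```

```text
t: 30.45
tcp_pos: [0.4446, -0.2596, 0.1969]
tool_rot: [0.992, 0.128, 0.0, 0.0]
force: [-1.8, -0.3, 5.3]
finger_gap: 0.642
t: 31.45
tcp_pos: [0.4443, -0.2594, 0.3377]
tool_rot: [0.992, 0.128, -0.0, -0.0]
force: [1.3, -0.5, -1.0]
finger_gap: 1.0
t: 32.45
tcp_pos: [0.5065, -0.0156, 0.3515]
tool_rot: [0.693, 0.721, -0.0, -0.0]
force: [0.4, 0.3, 0.0]
finger_gap: 0.999
t: 33.45
tcp_pos: [0.5065, -0.0165, 0.3515]
tool_rot: [0.695, 0.719, -0.0, 0.0]
force: [-0.6, 0.0, -0.4]
finger_gap: 0.996
[ 0.50649879 -0.01645736  0.35149597]
```

View pics/w5c.png

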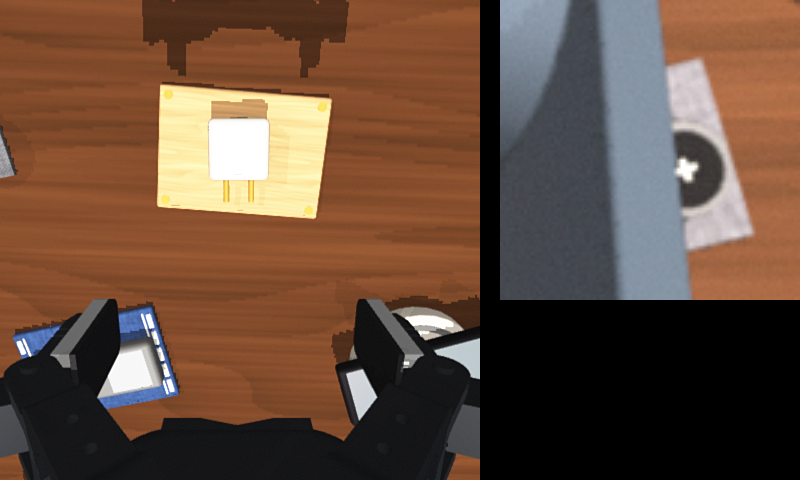

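In the wrist view the adapter top is at (208..269, 119..180), with its prongs pointing down the image (+x). The board corners are (161,85), (331,97), (316,218) and (157,207); full-image columns are these +80. The speaker stands upright on the sheet.

```bash
python3 - <<'E'
from h import *
ci=np.load("w5.npy",allow_pickle=True).item()
for n,z,p in(("adapter",.032,[(208.5,119),(269,119),(269,180),(209,180)]),("board",.006,[(161,85),(331,97),(316,218),(157,207)])):
    w=ray(ci,np.array(p)+[80,0],z)*1000; d=w[1]-w[0]; e=w[2]-w[3]; print(n,w.round().tolist(),w.mean(0),[np.degrees(np.arctan2(q[1],q[0])) for q in(d,e)],[np.linalg.norm(w[i]-w[i-1]).round() for i in range(4)])
E
```

```text
adapter [[438.0, -40.0], [436.0, 3.0], [479.0, 5.0], [481.0, -38.0]] [458.51881432 -17.53543729] [np.float64(92.07768410000511), np.float64(92.07938867550804)] [np.float64(43.0), np.float64(42.0), np.float64(43.0), np.float64(44.0)]
board [[415.0, -77.0], [419.0, 50.0], [512.0, 48.0], [508.0, -82.0]] [463.61156709 -15.2605708 ] [np.float64(88.268554998526), np.float64(88.0216494338067)] [np.float64(93.0), np.float64(127.0), np.float64(94.0), np.float64(129.0)]
```

```bash
python3 -m jog '[[[-48,-1,0,0],[0,0,-30,0],[0,0,-40,0],[0,0,-40,0],[0,0,-30,0],[0,0,-20,0],[0,0,-8,0],[0,0,0,0]]]' 100 40 && python3 -m jog '[[[0,0,0,0],[0,0,0,0],[0,0,0,0],[0,0,0,0],[0,0,0,0],[0,0,0,0],[0,0,0,0],[0,0,0,0]]]' 0 40
```

```text
t: 34.55
tcp_pos: [0.4586, -0.0175, 0.1833]
tool_rot: [0.695, 0.719, -0.0, -0.0]
force: [0.5, -0.5, -0.2]
finger_gap: 1.0
t: 35.55
tcp_pos: [0.4587, -0.0175, 0.1844]
tool_rot: [0.695, 0.719, 0.0, 0.001]
force: [-0.4, -0.6, 6.4]
finger_gap: 0.505
```

```bash
python3 -m jog '[[[0,0,30,0],[0,0,30,0],[-0.6,25,0,1.2],[-0.6,45,0,1.2],[-0.6,50,0,1.2],[-0.6,50,0,1.2],[-0.6,50,0,1.2],[-0.6,40,0,1.2]]]' && python3 -m jog '[[[0,15.5,0,0],[0,0,-10,0],[0,0,-15,0],[0,0,-12,0],[0,0,-7,0],[0,0,-2,0],[0,0,0,0],[0,0,0,0]]]'
```

```text
t: 36.55
tcp_pos: [0.4544, 0.2444, 0.2437]
tool_rot: [0.647, 0.762, 0.0, 0.0]
force: [0.5, -1.7, -0.2]
finger_gap: 0.506
t: 37.55
tcp_pos: [0.4551, 0.258, 0.1978]
tool_rot: [0.648, 0.762, 0.0, 0.0]
force: [-1.0, 0.9, -1.1]
finger_gap: 0.508
```

```bash
python3 -m jog '[[[0,0,-1,0],[0,0,-0.6,0],[0,0,0,0],[0,0,0,0],[0,0,0,0],[0,0,0,0],[0,0,0,0],[0,0,0,0]]]' && python3 -m jog '[[[0,0,0,0],[0,0,0,0],[0,0,0,0],[0,0,0,0],[0,0,30,0],[0,0,40,0],[0,0,40,0],[0,-20,0,-8]]]' 100 50 && python3 -m jog '[[[-1.3,-55,0,-9],[-1.3,-55,0,-9],[-1.3,-55,0,-9],[-1.3,-55,0,-9],[-1.3,-55,0,-9],[-1.3,-55,0,-9],[-1.3,-55,0,-9],[-1.3,-55,0,-9]]]' && python3 -m jog '[[[0,-58,0,0],[0,0,0,0],[0,0,0,0],[0,0,0,0],[0,0,0,0],[0,0,0,0],[0,0,0,0],[0,0,0,0]]]'
python3 - <<'E'
from h import *
ci,im,h=snap("top","t5"); cv2.imwrite("pics/t5c.png",cv2.resize(im[140:340,160:560,::-1],(800,400),interpolation=cv2.INTER_CUBIC))
E
```

```text
t: 38.55
tcp_pos: [0.4549, 0.2581, 0.1964]
tool_rot: [0.648, 0.762, 0.0, 0.0]
force: [-0.5, 0.7, 5.2]
finger_gap: 0.509
t: 39.55
tcp_pos: [0.4559, 0.2389, 0.309]
tool_rot: [0.7, 0.714, 0.004, 0.002]
force: [0.8, 0.1, -1.7]
finger_gap: 0.998
t: 40.55
tcp_pos: [0.4441, -0.2039, 0.3059]
tool_rot: [0.986, 0.164, 0.0, -0.0]
force: [1.5, 0.8, -0.6]
finger_gap: 1.002
t: 41.55
tcp_pos: [0.4446, -0.2599, 0.3059]
tool_rot: [0.986, 0.167, 0.0, 0.0]
force: [0.8, 0.1, 0.6]
finger_gap: 0.998
```

View pics/t5c.png

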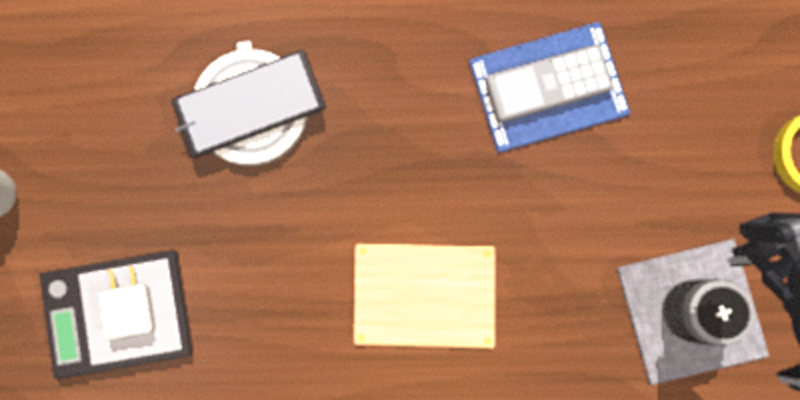

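The adapter is on the plate, the board is free, and the speaker is on the sheet under the gripper.

```bash
python3 - <<'E'
from h import *
ci=manip.camera_info("top"); im=cv2.imread("pics/t5.png"); h=cv2.cvtColor(im,cv2.COLOR_BGR2HSV); H,S,V=[h[...,i].astype(int) for i in range(3)]
print("spk",ray(ci,[(522.5,296.5)],.074)*1000)
rect(ci,(H>12)&(H<32)&(S>60)&(V>150),.006,"board",(325,250,420,325))
rect(ci,(S<40)&(V>225),.044,"adapter",(205,280,238,312))
E
python3 -m jog '[[[0,0,-20,0],[0,0,-30,0],[0,0,-30,0],[0,0,-20,0],[0,0,-9,0],[0,0,0,0],[0,0,0,0],[0,0,0,0]]]' 100 50 && python3 -m jog '[[[0,0,0,0],[0,0,0,0],[0,0,0,0],[0,0,0,0],[0,0,0,0],[0,0,0,0],[0,0,0,0],[0,0,0,0]]]' 0 50
```

```text
spk [[ 444.7231892  -260.59753696]]
board c 504 -69 sides 24 9 ang 88.9 px [401. 265.]
adapter c 455 259 sides 58 55 ang 89.1 px [221. 293.]
t: 42.6
tcp_pos: [0.4447, -0.2602, 0.1977]
tool_rot: [0.986, 0.167, 0.001, 0.001]
force: [-0.4, 0.3, -0.2]
finger_gap: 0.998
t: 43.6
tcp_pos: [0.4447, -0.26, 0.1975]
tool_rot: [0.986, 0.167, 0.0, 0.0]
force: [0.4, 1.2, 6.6]
finger_gap: 0.641
```

```bash
python3 -m jog '[[[0,0,20,0],[0,0,30,0],[0,0,10,0],[2,20,0,0],[3,35,0,0],[3,45,0,0],[3,45,0,0],[3,45,0,0]]]' && python3 -m jog '[[[3,35,0,0],[2,20,0,0],[0,0,-10,0],[0,0,-20,0],[0,0,-15,0],[0,0,-8,0],[0,0,-4,0],[0,0,0,0]]]' &&  python3 -m jog '[[[0,0,-1,0],[0,0,0,0],[0,0,0,0],[0,0,0,0],[0,0,0,0],[0,0,0,0],[0,0,0,0],[0,0,0,0]]]'
```

```text
t: 44.6
tcp_pos: [0.4575, -0.0674, 0.2557]
tool_rot: [0.986, 0.167, -0.001, -0.001]
force: [0.7, 0.2, -2.5]
finger_gap: 0.647
t: 45.6
tcp_pos: [0.4634, -0.0152, 0.1999]
tool_rot: [0.986, 0.167, 0.0, 0.0]
force: [0.1, 0.2, -3.5]
finger_gap: 0.645
t: 46.6
tcp_pos: [0.4636, -0.0151, 0.1995]
tool_rot: [0.986, 0.167, 0.0, 0.0]
force: [-0.7, -0.5, 6.3]
finger_gap: 0.647
```

It touched down, with the force at +6 N. Now I'll release, retreat and check.

```bash
python3 -m jog '[[[0,0,0,0],[0,0,0,0],[0,0,0,0],[0,0,0,0],[0,0,0,0],[0,0,40,0],[0,0,50,0],[0,0,50,0]]]' 100 50 && python3 -m jog '[[[0,-45,0,0],[0,-45,0,0],[0,-45,0,0],[0,-45,0,0],[0,-45,0,0],[0,-45,0,0],[0,0,0,0],[0,0,0,0]]]'
python3 - <<'E'
from h import *
ci,im,h=snap("top","t6"); c2,i2,_=snap("scene","s6")
o=np.zeros((600,800,3),np.uint8); o[:300,:800]=cv2.resize(im[140:290+0,120:520,::-1],(800,300)); 
o[:300]=cv2.resize(im[155:335,110:590,::-1],(800,300)); o[300:]=cv2.resize(i2[150:375,150:450+0,::-1],(400,300)) .repeat(1,0) if 0 else cv2.resize(i2[150:360,80:640,::-1],(800,300)); cv2.imwrite("pics/f.png",o)
print(manip.sense()["tcp_pos"])
E
```

```text
t: 47.6
tcp_pos: [0.4632, -0.0149, 0.3401]
tool_rot: [0.986, 0.167, -0.0, -0.0]
force: [0.9, 0.8, -0.0]
finger_gap: 1.002
t: 48.6
tcp_pos: [0.463, -0.2844, 0.3385]
tool_rot: [0.986, 0.167, -0.001, -0.001]
force: [0.6, 0.5, -0.2]
finger_gap: 0.995
[ 0.46319426 -0.28357059  0.33863093]
```

View pics/f.png

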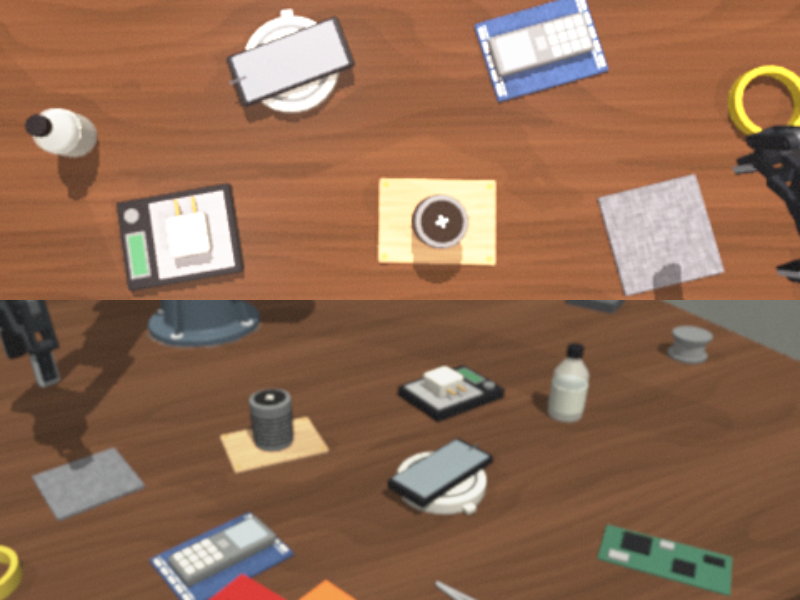

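All four jobs are in place, flat or upright. The bottle is in its old spot and the sheet is empty. I'll do one last number check and hand in.

```bash
python3 - <<'E'
from h import *
ci=manip.camera_info("top"); f=lambda p:np.array(p)*.6+[110,155]
print("speaker",ray(ci,f([(441,221)]),.076)*1000,"board 463.5 -15")
print("keypad",ray(ci,f([(486,43),(586,14),(596,46),(500,78)]),.021).mean(0)*1000,"mat 659 -138")
print("adapter",ray(ci,f([(166,213),(205,207),(211,250),(172,258)]),.04).mean(0)*1000,"plate 455 258")
print(manip.sign_off())
E
```

```text
speaker [[463.96685737 -13.21768145]] board 463.5 -15
keypad [ 656.72378944 -136.71295746] mat 659 -138
adapter [456.78491357 255.93135469] plate 455 258
the job is handed in; nothing more can be done
None
```

All four jobs are on their own places, and I handed the job in at about 49 s of the 128 s. I did two swaps using the foam sheet: the keypad phone was parked first, then the speaker.

The last top-view check put everything close to the middle of its place, and the camera calibration is only good to about 2 mm:

| Thing | Place | Off centre |
|---|---|---|
| Smartphone | charging pad | about 1 mm |
| Adapter | steel plate | about 3 mm |
| Keypad phone | repair mat | about 3 mm |
| Speaker | wooden board | about 2 mm |

The smartphone figure comes from the picture just after it was set down; the later pictures show no shift. Both phones and the adapter lie flat, and the speaker stands upright. The sheet is empty, and the bottle still stands where it was.

- **Failed checks:** two automatic colour-mask measurements came out wrong. The board mask picked up only a fragment, and the adapter mask came out too large at 58 x 55 mm. I used hand-picked corners and the gripper poses for those instead.
- **Bar on the phone:** a thin grey bar, not in your list, lay on the smartphone's screen at one end, probably a SIM pin. It rode along and is still in the same spot on the phone.
- **Contact forces:** the fingertips touched lightly when gripping and setting down, and the wrist readings I saw stayed under 7 N.

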